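# Daily check of a precision balance

## Robot

A 6-joint arm with a two-finger parallel gripper is mounted at the origin on a cart in front of the work surface, level with it; the furniture and walls round the work are solid. World frame = base frame: x ahead of the robot, y to its left, z up, the work surface at z = 0. Lengths are in m, angles in rad, forces in N, time in s.
With the tool pointing down it reaches from about 0.325 to 0.75 m from the base axis. Payload 7.6 kg.
Tool frame: the origin (TCP) lies between the finger pads; the fingertips stand 11 mm ahead of it and the grasp point (between the pads) lies 8 mm behind it; z points along the fingers, y is the line along which they close (so a half turn about z gives the same grasp; the last joint's range is limited). The gripper opens to 85 mm and grips with 20 to 120 N. Pads are 22 mm wide; open, the fingers measure 114 mm over their backs; the gripper's body (76 mm by 85 mm) begins 54 mm behind the grasp point. The pads swing forward as they close: fully open they stand 13 mm farther back than shut.
Start: joints at [1.242, 0.052, 1.401, -0, 1.689, -0.07], TCP at [0.134, 0.508, 0.242] pointing down, gripper open.
Joint ranges: [-2.9, 2.9], [-0.91, 2.17], [0.12, 2.37], [-1.06, 4.2], [0.26, 2.73], [-2.93, 2.93]. Speed limits (rad/s): [2.57, 2.57, 3.01, 3.14, 3.14, 3.14].

## Interface

Orientations are given as a unit quaternion [w, x, y, z].
In Python, from station import manip gives the robot as it stands. The module is installed in compiled form; this text tells all that it offers.
- The arm moves only by the tool carry_out, never from a script. Its argument "moves" is a list of rows, each an object with "translation": the shift along the tool's x, y, z in cm, a list of three; "twist": the turn, a rotation vector about the tool's x, y, z in rad, a list of three; "grip": the finger opening in cm, from 0 to 8.54. A call has 1 to 20 rows; each row shifts and turns the commanded pose from where the row before left it, along the tool's axes as they then stand; what a row does not reach is not made up. A row lasts 1/10 s, in which the tool goes at most 50 mm and 8.59 degrees, less where a joint would pass 70% of its speed; a pose out of reach is approached as far as the arm can. A call with a gripper value outside its range is refused whole. The fingers move at their own pace and stop on an object; "newtons" is the grip in N (left out, the last holds). Time passes only in rows, so rows that do not move let the fingers close. It gives the time, the measured TCP pose, the force, the opening and the grip force at its end, in the units of the state.
- manip.observe(): the state, without advancing time (a new reading comes with each control period).
- manip.grab_frame(name): name is "side" or "top"; returns the picture (420x560x3 uint8, red, green, blue); there is no depth.
- manip.camera_info(name): a dict with "camera_matrix" (3x3 intrinsics, pixels), "xyz" and "orientation" of the camera in the world. Camera axes: x right, y up, looking along -z (the intrinsics and any distortion apply to the point x, -y, -z); pixel columns grow to the right and rows downward; lengths in m; the calibration is good to about 2 mm. A picture is of the moment at which its call begins. camera_info takes no time and is no camera call.
- manip.job_done(): hands the job in; it is judged then, once.
The state is a dict: "time": time; "joints": joint angles; "joint_vel": joint speeds; "joint_torque": joint torques, N m; "tcp_pos": TCP position; "tool_rot": TCP orientation; "ft_force": force on the tool from outside, world axes, zero at the start; "wrist_torque": the same for the moment, N m; "grip_width": finger opening in m; "gripper_force": force on a finger pad.
Only numpy, scipy, OpenCV 4.12 (cv2) and the standard library are available. Lean on these libraries where they do the work, as an engineer would, in place of code of your own. Each camera call takes 0.05 s, during which the arm holds its last target. There are 200 camera calls.

## Task

Get the balance ready for its daily check: the amber bottle left on its pan is in the way, so lift it off and stand it upright on the bench. Then set the larger brass check weight gently on the middle of the pan, and slide the glass top of the draft shield fully shut. Do not knock the glass, and leave everything else as it is.

Things in the scene. Friction and masses are not known exactly. Their poses are not given: they have to be found in the camera images.
- balance: White precision balance, fixed, 365 x 206 mm. Origin at bench level under the pan's axis; x to its rear, y to its left; operating panel on the -x side. On the 56 mm high base, centred on the pan, stands a glass draft shield, 174 x 170 mm inside, walls up to 150 mm over the bench, side rails to 157 mm. Rear housing 148 mm high from x = 89 to 187 mm. Way in: from above, before the slid-back top.
- pan_center (a point): Centre of the pan's upper face: a round steel pan 110 mm in diameter, 68 mm above the bench, 82 mm below the top edge of the glass walls; at x = y = 0 of the balance.
- shield: The fixed glass walls (4 mm thick), posts and rails of the draft shield; same origin and axes as the balance. Fragile.
- pan: The pan; same origin and axes as the balance (origin at bench level, the pan's face 68 mm above it).
- door (a joint): Glass top of the draft shield, sliding on the rails along the balance's x: 0 = fully shut, grows to the rear, 0.150 m = fully open; starts at 0.125 to 0.150. Stays where it is left (1.2 N friction). Upper face 155 mm over the bench. Shut, it covers the whole chamber; it cannot pass anything higher than 82 mm above the pan.
- door_handle (a point): Middle of the black upright handle on the glass top, at x = -62 mm + door value, y = 0 of the balance, 172 mm over the bench: a bar 11 mm thick along x, 46 mm long along y, its top 181 mm over the bench (26 mm above the pane). Pinch it from above across its 11 mm, or push it.
- amber_bottle: Amber glass bottle with a black cap, 49 mm in diameter, 151 mm high, 0.18 to 0.36 kg, standing on the pan. Origin at the centre of its underside, z up. The cap is 27 mm in diameter and fills the top 18 mm (133 to 151 mm above the origin); the shoulder slopes away below it.
- weight_500: The larger brass check weight, 0.5 kg, 72 mm high: a cylinder 38 mm in diameter and 44 mm high, a thin neck, and on top a knob 24 mm in diameter, from 56 to 72 mm above the origin. Origin at the centre of its underside, z up. It stands in the wooden tray, its underside 6 mm above the bench.
- weight_200: The smaller brass check weight, 0.2 kg, 29 mm in diameter, 54 mm high, same shape, beside the larger one in the tray. Origin at the centre of its underside. It stays there.
- tray: Wooden tray for the weights with a dark green lining, 82 (x) x 136 (y) mm, rim 16 mm high, inner floor 6 mm high, fixed on the bench to the left of the balance. Origin at the centre of its underside. The two weights stand 62 mm apart along its y.
- tape_roll: Green roll of labelling tape lying on the bench, 96 mm in diameter, 19 mm high; origin at the centre of its underside. Leave alone.
- marker_red: White marker pen with a red cap lying on the bench, 134 mm long along its y, 14 mm thick; origin under its middle. Leave alone.
- timer: White timer with a black dial standing on the bench, 42 x 62 x 62 mm; origin at the centre of its underside. Leave alone.
There are look-alikes about, which are no part of the job. Leave any green or turquoise look-alike of the weight_500 alone.

How it is judged:
On the way, in this order (a step that is already met when the one before it is completed fails the run):
1. the amber bottle stands upright on the bench, let go (height (world z) of amber_bottle between -0.01 and 0.02 m and angle between amber_bottle's own z axis and vertical below 0.1 rad and contact force between amber_bottle and the fingers below 0.1 N), for 0.2 s.
2. the larger weight stands on the middle of the pan (within 15 mm), let go (horizontal distance between weight_500 and pan_center below 0.015 m and z of weight_500 in the frame of pan_center between -0.004 and 0.004 m and angle between weight_500's own z axis and vertical below 0.1 rad and contact force between weight_500 and the fingers below 0.1 N), for 0.2 s.
At the end, for the whole second after the job is handed in: The glass top is shut (within 4 mm), the larger weight stands upright and still within 15 mm of the pan's centre, the amber bottle stands upright and still on the bench; the smaller weight (upright, within 30 mm), tape roll, red marker and timer (within 40 mm) are where they were (value of joint door below 0.004 m and horizontal distance between weight_500 and pan_center below 0.015 m and z of weight_500 in the frame of pan_center between -0.004 and 0.004 m and angle between each of weight_500, amber_bottle, weight_200's own z axis and vertical below 0.1 rad and linear speed of each of weight_500, amber_bottle below 0.02 m/s and height (world z) of amber_bottle between -0.01 and 0.02 m and distance of weight_200 from where it was at the start of the episode below 0.03 m and distance of each of tape_roll, marker_red, timer from where it was at the start of the episode below 0.04 m); the robot touches nothing.
It fails at once if the pan is struck or pressed hard (over 40 N) (contact force between pan and anything else above 40 N).
It fails at once if the glass walls are knocked (over 15 N) (contact force between shield and anything else above 15 N).
It fails at once if the bottle or the larger weight is tipped over (angle between any of amber_bottle, weight_500's own z axis and vertical above 0.8 rad).
It also fails if it takes over 64 s, if anything falls off the work surface, if the arm or the gripper's body presses on something with over 40 N, if the wrist force passes 120 N, or if a joint passes its speed limit or range.

## Working session

There is one attempt and no reset: what is moved stays moved. The work goes in short steps, Python scripts to look and compute and a tool call to move; the robot and the scene stay as the last step left them, time stands still between calls to the robot, and variables do not carry over. Pictures are saved under pics/ and viewed, at most 11 in all, crops included, and the job is handed in when it is done.

Besides the shell and the picture viewer there is one more tool, called after ">>>" as name(argument=value, ...), one argument or row to a line, values as JSON. carry_out: Moves the arm, as the interface text tells. Its arguments: {"type":"object","properties":{"moves":{"type":"array","items":{"type":"object","properties":{"translation":{"type":"array","items":{"type":"number"}},"twist":{"type":"array","items":{"type":"number"}},"grip":{"type":"number"}}}},"newtons":{"type":"number"}},"required":["moves"]}

```bash
mkdir -p pics
cat > h.py <<'E'
import numpy as np, cv2
from scipy.spatial.transform import Rotation as R
from station import manip
def cam(n):
    c=manip.camera_info(n); q=np.array(c["orientation"]); 
    return np.array(c["camera_matrix"]),np.array(c["xyz"]),R.from_quat(q[[1,2,3,0]]),c
def ray(n,u,v):
    K,p,r,_=cam(n); d=np.linalg.inv(K)@[u,v,1]; return p,r.apply([d[0],-d[1],-d[2]])
def onz(n,u,v,z):
    p,d=ray(n,u,v); return p+d*(z-p[2])/d[2]
def proj(n,P):
    K,p,r,_=cam(n); c=r.inv().apply(np.array(P)-p); q=K@[c[0],-c[1],-c[2]]; return q[:2]/q[2]
def snap(n,f):
    im=manip.grab_frame(n)[:,:,::-1].copy(); cv2.imwrite(f,im); return im
E
python3 - <<'E'
from h import *
for n in("side","top"):
    print(manip.camera_info(n)); snap(n,f"pics/{n}0.png")
s=manip.observe(); print(s)
E
```

```text
{'camera_matrix': array([[418.18746707,   0.        , 277.54517955],
       [  0.        , 418.18746707, 208.5725157 ],
       [  0.        ,   0.        ,   1.        ]]), 'xyz': array([0.19128528, 0.91570536, 0.7893982 ]), 'orientation': array([-0.14824302, -0.07773671,  0.46228212,  0.87079059])}
{'camera_matrix': array([[498.29943595,   0.        , 279.40924046],
       [  0.        , 498.29943595, 205.4177586 ],
       [  0.        ,   0.        ,   1.        ]]), 'xyz': array([-0.30122804,  0.39802169,  1.30824738]), 'orientation': array([-0.50813263, -0.17363675,  0.27444028,  0.79770549])}
{'time': 0.1, 'joints': array([ 1.24167746e+00,  5.27973864e-02,  1.40160815e+00, -2.37069796e-06,
        1.68861346e+00, -7.02758752e-02]), 'joint_vel': array([ 0.00098091, -0.00073398, -0.00267125, -0.00049392,  0.000378  ,
        0.00131425]), 'joint_torque': array([ 1.04712082e-03, -3.82581174e+01, -3.60986102e+01, -7.79557035e-05,
        4.75298482e-03,  5.96068867e-05]), 'tcp_pos': array([0.134265  , 0.50728126, 0.24155188]), 'tool_rot': array([-1.40319853e-04,  1.29060602e-01,  9.91636452e-01, -6.99231509e-04]), 'ft_force': array([ 1.22327913, -0.44124343,  0.06209499]), 'wrist_torque': array([ 0.03330921, -0.03761527,  0.03615592]), 'gripper_force': 0.0, 'grip_width': 0.08530955872227798}
```

View pics/top0.png

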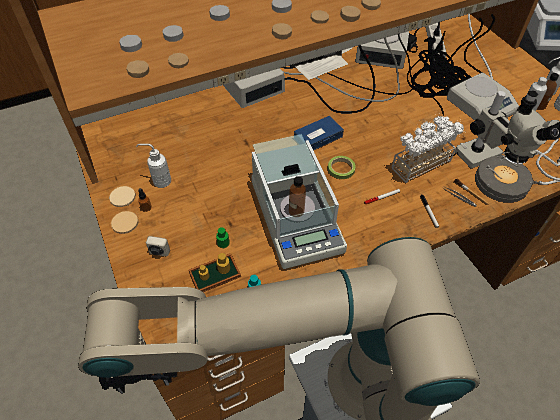

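View pics/side0.png

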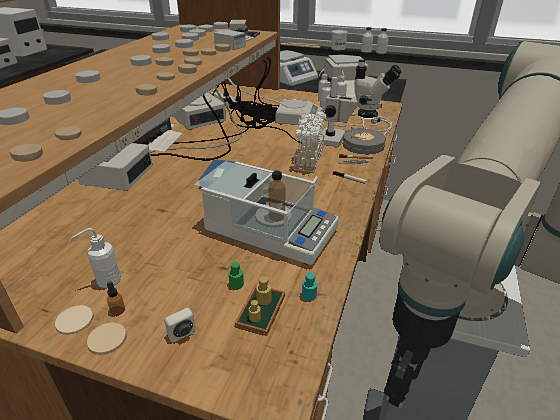

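The top view shows the balance around (300,205) with the bottle cap near (298,182) and the door handle at (291,169). The tray with both brass weights is at (215,270), and the green and turquoise look-alikes are at (222,237) and (254,281). In the side view the cap is at (277,176), the handle at (251,181), the large weight at (264,290) and the small one at (255,310). I'll enlarge both next.

Run:
```python
import cv2
t=cv2.imread("pics/top0.png")[130:300,180:380]; s=cv2.imread("pics/side0.png")[150:340,190:350]
a=cv2.resize(t,None,fx=4,fy=3.5*4/3.5*0.88,interpolation=cv2.INTER_CUBIC)
cv2.imwrite("pics/tc.png",cv2.resize(t,None,fx=3.5,fy=3.5,interpolation=cv2.INTER_CUBIC))
cv2.imwrite("pics/sc.png",cv2.resize(s,None,fx=3,fy=3,interpolation=cv2.INTER_CUBIC))
```

```text
(no output)
```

View pics/tc.png

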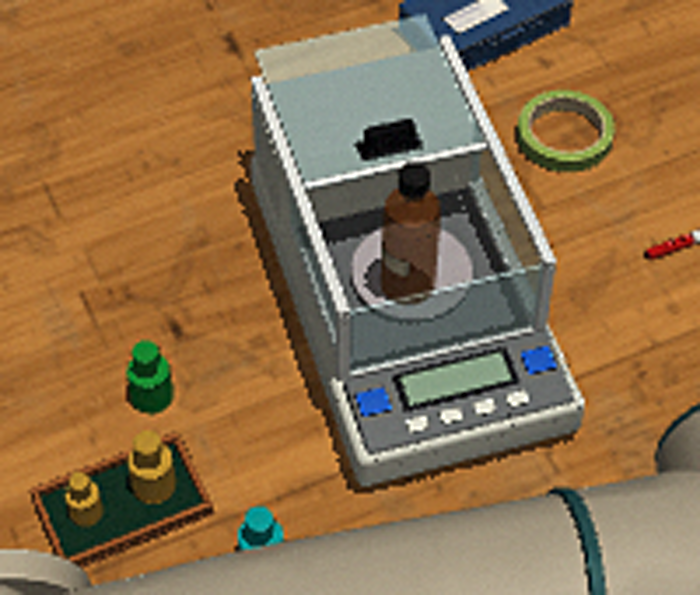

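View pics/sc.png

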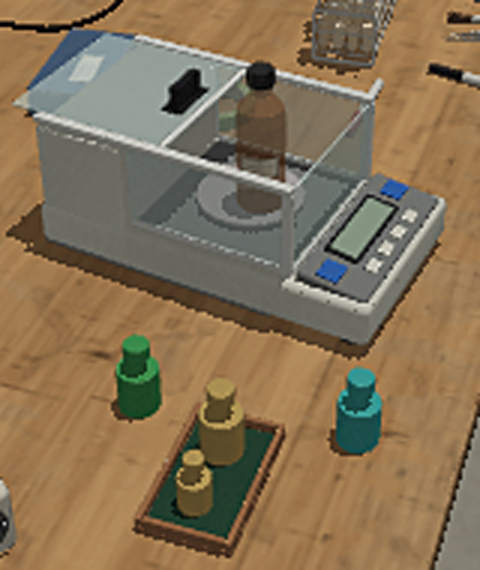

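The crops show the cap at top (298,181) / side (277,175) and the large knob at top (222,257) / side (263,281). They also show the rails and the pan clearly, so I'll measure with masks and rays.

```bash
cat >> h.py <<'E'
def tri(a,b):
    A=[];B=[]
    L=[]
    for n,(u,v) in (("top",a),("side",b)):
        p,d=ray(n,u,v); d=d/np.linalg.norm(d); M=np.eye(3)-np.outer(d,d); A.append(M);B.append(M@p);L.append((p,d))
    X=np.linalg.solve(sum(A),sum(B)); return X,[np.linalg.norm((np.eye(3)-np.outer(d,d))@(X-p)) for p,d in L]
def blob(im,lo,hi,box,hsv=True):
    x0,y0,x1,y1=box; c=im[y0:y1,x0:x1]; c=cv2.cvtColor(c,cv2.COLOR_BGR2HSV) if hsv else c
    m=cv2.inRange(c,np.array(lo),np.array(hi)); n,l,st,ce=cv2.connectedComponentsWithStats(m)
    i=1+np.argmax(st[1:,4]); return ce[i]+[x0,y0],st[i]+[x0,y0,0,0,0],(l==i)
E
python3 - <<'E'
from h import *
t=cv2.imread("pics/top0.png"); s=cv2.imread("pics/side0.png")
np.set_printoptions(precision=4,suppress=True)
ct=blob(t,(0,0,0),(45,45,45),(288,170,312,188),False); cs=blob(s,(0,0,0),(45,45,45),(268,166,286,182),False)
print("cap",ct[:2],cs[:2],tri(ct[0],cs[0]))
ht=blob(t,(0,0,0),(45,45,45),(278,160,303,178),False); hs=blob(s,(0,0,0),(45,45,45),(240,170,262,190),False)
print("handle",ht[:2],hs[:2],tri(ht[0],hs[0]))
f=lambda x,y:(x/3.5+180,y/3.5+130)
g=lambda x,y:(x/3+190,y/3+150)
for k,p,z in [("rFL",f(344,312),.157),("rFR",f(553,262),.157),("rRL",f(257,80),.157),("rRR",f(446,40),.157)]: print(k,onz("top",*p,z))
for k,p,z in [("rFL",g(295,189),.157),("rFR",g(376,97),.157),("rRL",g(42,116),.157)]: print("s",k,onz("side",*p,z))
for k,p in [("w500",(148,438)),("w200",(80,482))]: print(k,onz("top",*f(*p),.078 if k=="w500" else .06))
for k,p in [("w500",(221,388)),("w200",(194,457))]: print(k,onz("side",*g(*p),.078 if k=="w500" else .06))
for k,p in [("trayBL",(35,490)),("BR",(180,437)),("FR",(213,505)),("FL",(72,562))]: print(k,onz("top",*f(*p),.016))
for k,p in [("green",(147,350)),("turq",(262,516))]: print(k,onz("top",*f(*p),.07))
for k,p in [("panL",(353,272)),("panR",(474,268)),("panN",(412,232)),("panF",(413,309))]: print(k,onz("top",*f(*p),.068))
# brass
for n,im,box in(("top",t,(195,250,240,285)),("side",s,(245,270,280,325))):
    x0,y0,x1,y1=box; m=cv2.inRange(cv2.cvtColor(im[y0:y1,x0:x1],cv2.COLOR_BGR2HSV),(18,110,70),(32,255,255))
    print(n); print("\n".join("%d "%(y0+i)+"".join(".#"[v>0] for v in r) for i,r in enumerate(m)))
E
```

```text
cap (array([297.8333, 181.4487]), array([294, 177,   9,  11,  78])) (array([276.5   , 175.2222]), array([272, 171,  10,   9,  72])) (array([ 0.5318, -0.0526,  0.2078]), [np.float64(0.00020637531957209187), np.float64(0.00020637531957196588)])
handle (array([290.6277, 169.4672]), array([282, 164,  18,  12, 137])) (array([251.2414, 180.5172]), array([244, 173,  15,  15, 116])) (array([ 0.6182, -0.0722,  0.1632]), [np.float64(2.5515139163393586e-05), np.float64(2.5515139163502193e-05)])
rFL [0.4661 0.0407 0.157 ]
rFR [ 0.4393 -0.1399  0.157 ]
rRL [0.7373 0.0019 0.157 ]
rRR [ 0.7104 -0.1777  0.157 ]
s rFL [0.4647 0.0436 0.157 ]
s rFR [ 0.4386 -0.1355  0.157 ]
s rRL [0.7339 0.007  0.157 ]
w500 [0.4698 0.2182 0.078 ]
w200 [0.4648 0.2819 0.06  ]
w500 [0.4677 0.2236 0.078 ]
w200 [0.4672 0.2848 0.06  ]
trayBL [0.5005 0.3152 0.016 ]
BR [0.4978 0.1835 0.016 ]
FR [0.4229 0.1833 0.016 ]
FL [0.4222 0.3097 0.016 ]
green [0.559  0.1856 0.07  ]
turq [0.3665 0.1602 0.07  ]
panL [ 0.5624 -0.0131  0.068 ]
panR [ 0.5205 -0.1137  0.068 ]
panN [ 0.5814 -0.0816  0.068 ]
panF [ 0.5026 -0.0436  0.068 ]
topTraceback (most recent call last):
  File "<stdin>", line 20, in <module>
  File "<stdin>", line 20, in <genexpr>
  File "<stdin>", line 20, in <genexpr>
TypeError: string indices must be integers, not 'numpy.bool'
```

Run:
```python
from h import *
t=cv2.imread("pics/top0.png"); s=cv2.imread("pics/side0.png")
for n,im,box in(("top",t,(195,250,240,285)),("side",s,(245,270,280,325))):
    x0,y0,x1,y1=box; m=cv2.inRange(cv2.cvtColor(im[y0:y1,x0:x1],cv2.COLOR_BGR2HSV),(18,120,60),(32,255,255))
    print(n,x0); print("\n".join("%d "%(y0+i)+"".join(".#"[int(v>0)] for v in r) for i,r in enumerate(m)))
```

```text
top 195
250 .............................................
251 .............................................
252 .............................................
253 .........................#####...............
254 ........................#######..............
255 .......................########..............
256 .......................########..............
257 .......................##########............
258 .......................###########...........
259 ......................#..#########...........
260 ......................#.##########...........
261 ......................#.##########...........
262 .....................#######..####...........
263 ......................##.#########...........
264 ......................#############..........
265 ......####............#############..........
266 .....######.............######.####..........
267 .....######............############..........
268 ....#########..........############..........
269 ...##########..........############..........
270 ....#..######...........###########..........
271 ...##..#..###............#########....
[... 2166 characters left out ...]
#...................
308 ....###########....................
309 ....############...................
310 ....############...................
311 ....############...................
312 ....############...................
313 ....############...................
314 ....############...................
315 ....############...................
316 ....############...................
317 ....############...................
318 ....############...................
319 .....##########....................
320 ......########.....................
321 ......######.......................
322 ...................................
323 ...................................
324 ...................................
```

```bash
cat >> h.py <<'E'
def togo(target,yaw_y=None,pos=None):
    """shift in tool cm (after turn) and twist z so tool y is at world angle yaw_y"""
    s=manip.observe(); q=np.array(s["tool_rot"]); r=R.from_quat(q[[1,2,3,0]]); M=r.as_matrix()
    a=np.arctan2(M[1,1],M[0,1]); tw=0
    if yaw_y is not None: tw=-(yaw_y-a); r=r*R.from_rotvec([0,0,tw])
    d=np.array(target)-(s["tcp_pos"] if pos is None else pos)
    print("now",s["tcp_pos"].round(4),"yawy",round(a,4),"tilt",M[:2,2].round(4),"twist",round(tw,4),"shift cm",(100*r.inv().apply(d)).round(2),"axes",r.as_matrix()[:2,:2].round(3).tolist())
YAW=np.pi/2-.143
E
python3 - <<'E'
from h import *
print(tri((222.4,257.3),(263.2,279.8)))
togo([.5318,-.0526,.30],YAW)
E
```

```text
(array([0.46965675, 0.21891708, 0.06992725]), [np.float64(0.0016373405403814296), np.float64(0.001637340540381502)])
now [0.1343 0.5073 0.2416] yawy 1.312 tilt [-0.0005 -0.0014] twist -0.1158 shift cm [-47.33 -49.76  -5.79] axes [[-0.99, 0.143], [0.143, 0.99]]
```

>>> carry_out(
  moves=[
    {"translation": [0,0,-2.9],"twist": [0,0,-0.058],"grip": 6},
    {"translation": [0,0,-2.9],"twist": [0,0,-0.058],"grip": 6},
    {"translation": [-2,-2,0],"grip": 6},
    {"translation": [-2.7,-2.8,0],"grip": 6},
    {"translation": [-2.7,-2.8,0],"grip": 6},
    {"translation": [-2.7,-2.8,0],"grip": 6},
    {"translation": [-2.7,-2.8,0],"grip": 6},
    {"translation": [-2.7,-2.8,0],"grip": 6},
    {"translation": [-2.7,-2.8,0],"grip": 6},
    {"translation": [-2.7,-2.8,0],"grip": 6},
    {"translation": [-2.7,-2.8,0],"grip": 6},
    {"translation": [-2.7,-2.8,0],"grip": 6},
    {"translation": [-2.7,-2.8,0],"grip": 6},
    {"translation": [-2.7,-2.8,0],"grip": 6},
    {"translation": [-2.7,-2.8,0],"grip": 6},
    {"translation": [-2.7,-2.8,0],"grip": 6},
    {"translation": [-2.7,-2.8,0],"grip": 6},
    {"translation": [-2.7,-2.8,0],"grip": 6},
    {"translation": [-2.1,-3,0],"grip": 6},
    {"translation": [0,0,0],"grip": 6},
  ],
)

```text
invalid input
```

Run:
```python
from h import *
togo([.5318,-.0526,.201],YAW)
```

```text
now [0.1343 0.5073 0.2416] yawy 1.312 tilt [-0.0005 -0.0014] twist -0.1158 shift cm [-47.33 -49.75   4.11] axes [[-0.99, 0.143], [0.143, 0.99]]
```

>>> carry_out(
  moves=[
    {"translation": [0,0,-2.9],"twist": [0,0,-0.058],"grip": 6},
    {"translation": [0,0,-2.9],"twist": [0,0,-0.058],"grip": 6},
    {"translation": [-2,-2,0],"twist": [0,0,0],"grip": 6},
    {"translation": [-2.7,-2.8,0],"twist": [0,0,0],"grip": 6},
    {"translation": [-2.7,-2.8,0],"twist": [0,0,0],"grip": 6},
    {"translation": [-2.7,-2.8,0],"twist": [0,0,0],"grip": 6},
    {"translation": [-2.7,-2.8,0],"twist": [0,0,0],"grip": 6},
    {"translation": [-2.7,-2.8,0],"twist": [0,0,0],"grip": 6},
    {"translation": [-2.7,-2.8,0],"twist": [0,0,0],"grip": 6},
    {"translation": [-2.7,-2.8,0],"twist": [0,0,0],"grip": 6},
    {"translation": [-2.7,-2.8,0],"twist": [0,0,0],"grip": 6},
    {"translation": [-2.7,-2.8,0],"twist": [0,0,0],"grip": 6},
    {"translation": [-2.7,-2.8,0],"twist": [0,0,0],"grip": 6},
    {"translation": [-2.7,-2.8,0],"twist": [0,0,0],"grip": 6},
    {"translation": [-2.7,-2.8,0],"twist": [0,0,0],"grip": 6},
    {"translation": [-2.7,-2.8,0],"twist": [0,0,0],"grip": 6},
    {"translation": [-2.7,-2.8,0],"twist": [0,0,0],"grip": 6},
    {"translation": [-2.7,-2.8,0],"twist": [0,0,0],"grip": 6},
    {"translation": [-2.1,-3,0],"twist": [0,0,0],"grip": 6},
    {"translation": [0,0,0],"twist": [0,0,0],"grip": 6},
  ],
)

```text
time: 2.1
tcp_pos: [0.5098, -0.0244, 0.2988]
tool_rot: [-0.001, 0.074, 0.997, -0.0]
ft_force: [-0.3, 1.0, -0.8]
grip_width: 0.0601
gripper_force: 0.0
```

Run:
```python
from h import *
togo([.5318,-.0526,.201],YAW)
```

```text
now [ 0.5098 -0.0244  0.2988] yawy 1.4237 tilt [-0.0024 -0.0005] twist -0.0041 shift cm [-2.6  -2.47  9.77] axes [[-0.99, 0.143], [0.143, 0.99]]
```

>>> carry_out(
  moves=[
    {"translation": [-2.6,-2.5,0],"twist": [0,0,0],"grip": 6},
    {"translation": [0,0,0],"twist": [0,0,0],"grip": 6},
    {"translation": [0,0,0],"twist": [0,0,0],"grip": 6},
  ],
)

```text
time: 2.4
tcp_pos: [0.5309, -0.0494, 0.2997]
tool_rot: [-0.001, 0.072, 0.997, 0.0]
ft_force: [0.5, 0.5, -0.3]
grip_width: 0.0601
gripper_force: 0.0
```

Run:
```python
from h import *
togo([.5318,-.0526,.201],YAW)
```

```text
now [ 0.5309 -0.0494  0.2997] yawy 1.4275 tilt [-0.0014  0.0007] twist -0.0003 shift cm [-0.15 -0.31  9.87] axes [[-0.99, 0.143], [0.143, 0.99]]
```

>>> carry_out(
  moves=[
    {"translation": [-0.1,-0.3,1.5],"twist": [0,0,0],"grip": 6},
    {"translation": [0,0,2],"twist": [0,0,0],"grip": 6},
    {"translation": [0,0,2],"twist": [0,0,0],"grip": 6},
    {"translation": [0,0,2],"twist": [0,0,0],"grip": 6},
    {"translation": [0,0,1.5],"twist": [0,0,0],"grip": 6},
    {"translation": [0,0,0.9],"twist": [0,0,0],"grip": 6},
    {"translation": [0,0,0],"twist": [0,0,0],"grip": 6},
    {"translation": [0,0,0],"twist": [0,0,0],"grip": 6},
    {"translation": [0,0,0],"twist": [0,0,0],"grip": 6},
  ],
)

```text
time: 3.3
tcp_pos: [0.5321, -0.0527, 0.2025]
tool_rot: [0.001, 0.071, 0.997, -0.0]
ft_force: [0.0, -0.1, -0.1]
grip_width: 0.06
gripper_force: 0.0
```

Run:
```python
from h import *
togo([.5318,-.0526,.201],YAW)
s=snap("side","pics/s1.png")
cv2.imwrite("pics/s1c.png",cv2.resize(s[120:260,190:350],None,fx=4,fy=4,interpolation=cv2.INTER_CUBIC))
```

```text
now [ 0.5321 -0.0527  0.2025] yawy 1.4281 tilt [ 0.0021 -0.0002] twist 0.0003 shift cm [0.03 0.01 0.15] axes [[-0.99, 0.143], [0.143, 0.99]]
```

View pics/s1c.png

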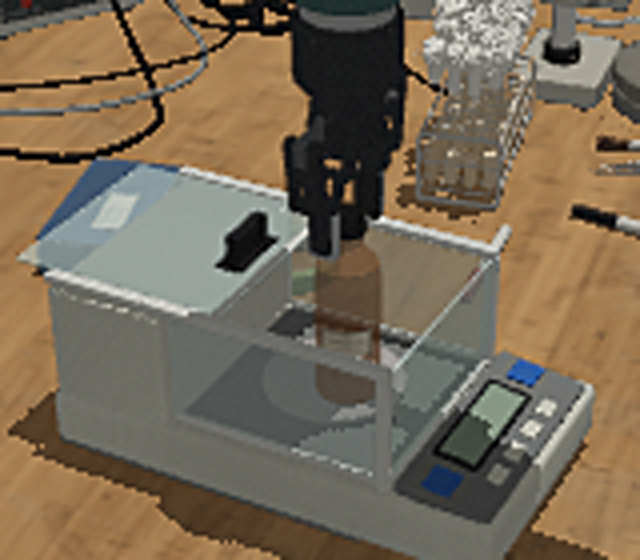

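The fingers straddle the cap (crop (345,235)), above the rails and clear of the handle. I'll close the gripper.

>>> carry_out(
  moves=[
    {"translation": [0,0,0],"twist": [0,0,0],"grip": 4},
    {"translation": [0,0,0],"twist": [0,0,0],"grip": 3.2},
    {"translation": [0,0,0],"twist": [0,0,0],"grip": 2.5},
    {"translation": [0,0,0],"twist": [0,0,0],"grip": 2},
    {"translation": [0,0,0],"twist": [0,0,0],"grip": 1.8},
    {"translation": [0,0,0],"twist": [0,0,0],"grip": 1.8},
    {"translation": [0,0,0],"twist": [0,0,0],"grip": 1.8},
    {"translation": [0,0,0],"twist": [0,0,0],"grip": 1.8},
  ],
  newtons=50,
)

```text
time: 4.15
tcp_pos: [0.5319, -0.0525, 0.2019]
tool_rot: [0.001, 0.071, 0.997, 0.0]
ft_force: [1.2, 2.9, 5.5]
grip_width: 0.026
gripper_force: 47.5
```

>>> carry_out(
  moves=[
    {"translation": [0,0,-0.4],"twist": [0,0,0],"grip": 1.8},
    {"translation": [0,0,-0.8],"twist": [0,0,0],"grip": 1.8},
    {"translation": [0,0,-1.2],"twist": [0,0,0],"grip": 1.8},
    {"translation": [0,0,-1.6],"twist": [0,0,0],"grip": 1.8},
    {"translation": [0,0,-1.6],"twist": [0,0,0],"grip": 1.8},
    {"translation": [0,0,-1.6],"twist": [0,0,0],"grip": 1.8},
    {"translation": [0,0,-1.6],"twist": [0,0,0],"grip": 1.8},
    {"translation": [0,0,-1.6],"twist": [0,0,0],"grip": 1.8},
    {"translation": [0,0,-1],"twist": [0,0,0],"grip": 1.8},
    {"translation": [0,0,-0.6],"twist": [0,0,0],"grip": 1.8},
    {"translation": [0,0,0],"twist": [0,0,0],"grip": 1.8},
    {"translation": [0,0,0],"twist": [0,0,0],"grip": 1.8},
  ],
)

```text
time: 5.35
tcp_pos: [0.5315, -0.0527, 0.3205]
tool_rot: [-0.001, 0.071, 0.997, 0.0]
ft_force: [-0.6, -0.3, -4.0]
grip_width: 0.0256
gripper_force: 47.1
```

Run:
```python
from h import *
togo([.63,.15,.134],YAW)
s=snap("side","pics/s2.png")
cv2.imwrite("pics/s2c.png",cv2.resize(s[60:340,150:350],None,fx=2,fy=2,interpolation=cv2.INTER_CUBIC))
```

```text
now [ 0.5315 -0.0527  0.3205] yawy 1.4279 tilt [-0.0012  0.0002] twist 0.0002 shift cm [-6.88 21.47 18.65] axes [[-0.99, 0.143], [0.143, 0.99]]
```

View pics/s2c.png

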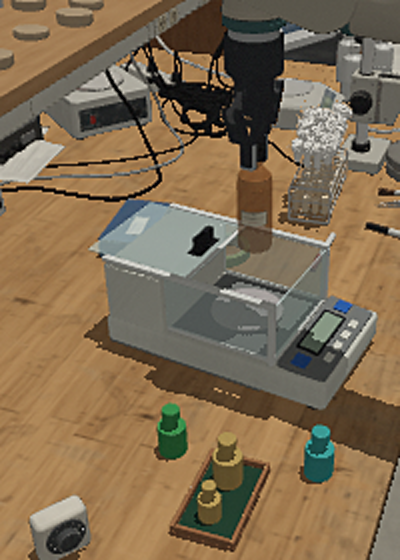

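The bottle hangs upright (crop (255,205)), clear above the shield. Next I carry it to the free bench on the left.

>>> carry_out(
  moves=[
    {"translation": [0,1,-0.5],"twist": [0,0,0],"grip": 1.8},
    {"translation": [0,1.8,0],"twist": [0,0,0],"grip": 1.8},
    {"translation": [-0.3,2.2,0],"twist": [0,0,0],"grip": 1.8},
    {"translation": [-0.6,2.2,0],"twist": [0,0,0],"grip": 1.8},
    {"translation": [-0.8,2.2,0],"twist": [0,0,0],"grip": 1.8},
    {"translation": [-0.9,2.2,0],"twist": [0,0,0],"grip": 1.8},
    {"translation": [-0.9,2.2,0],"twist": [0,0,0],"grip": 1.8},
    {"translation": [-0.9,2.2,0],"twist": [0,0,0],"grip": 1.8},
    {"translation": [-0.9,2.2,0],"twist": [0,0,0],"grip": 1.8},
    {"translation": [-0.8,1.7,0],"twist": [0,0,0],"grip": 1.8},
    {"translation": [-0.5,1.1,0],"twist": [0,0,0],"grip": 1.8},
    {"translation": [-0.3,0.5,0],"twist": [0,0,0],"grip": 1.8},
    {"translation": [0,0,1],"twist": [0,0,0],"grip": 1.8},
    {"translation": [0,0,2],"twist": [0,0,0],"grip": 1.8},
    {"translation": [0,0,2.5],"twist": [0,0,0],"grip": 1.8},
    {"translation": [0,0,2.5],"twist": [0,0,0],"grip": 1.8},
    {"translation": [0,0,2.5],"twist": [0,0,0],"grip": 1.8},
    {"translation": [0,0,2],"twist": [0,0,0],"grip": 1.8},
    {"translation": [0,0,0],"twist": [0,0,0],"grip": 1.8},
    {"translation": [0,0,0],"twist": [0,0,0],"grip": 1.8},
  ],
)

```text
time: 7.4
tcp_pos: [0.6303, 0.1499, 0.2015]
tool_rot: [-0.0, 0.072, 0.997, -0.0]
ft_force: [1.0, 0.5, -2.8]
grip_width: 0.0258
gripper_force: 47.7
```

Run:
```python
from h import *
togo([.63,.15,.134],YAW)
```

```text
now [0.6303 0.1499 0.2015] yawy 1.4274 tilt [-0.0003 -0.0001] twist -0.0004 shift cm [0.03 0.01 6.75] axes [[-0.99, 0.143], [0.143, 0.99]]
```

Descend until the bottle touches the bench, about 6.7 cm, slow at the end.

>>> carry_out(
  moves=[
    {"translation": [0,0,1.5],"twist": [0,0,0],"grip": 1.8},
    {"translation": [0,0,1.5],"twist": [0,0,0],"grip": 1.8},
    {"translation": [0,0,1.5],"twist": [0,0,0],"grip": 1.8},
    {"translation": [0,0,1.0],"twist": [0,0,0],"grip": 1.8},
    {"translation": [0,0,0.6],"twist": [0,0,0],"grip": 1.8},
    {"translation": [0,0,0.3],"twist": [0,0,0],"grip": 1.8},
    {"translation": [0,0,0.2],"twist": [0,0,0],"grip": 1.8},
    {"translation": [0,0,0.1],"twist": [0,0,0],"grip": 1.8},
    {"translation": [0,0,0],"twist": [0,0,0],"grip": 1.8},
    {"translation": [0,0,0],"twist": [0,0,0],"grip": 1.8},
  ],
)

```text
time: 8.4
tcp_pos: [0.6308, 0.1503, 0.1348]
tool_rot: [0.0, 0.071, 0.997, 0.0]
ft_force: [0.2, 0.7, -3.0]
grip_width: 0.0258
gripper_force: 47.8
```

>>> carry_out(
  moves=[
    {"translation": [0,0,0.1],"twist": [0,0,0],"grip": 1.8},
    {"translation": [0,0,0.0],"twist": [0,0,0],"grip": 1.8},
    {"translation": [0,0,0],"twist": [0,0,0],"grip": 1.8},
  ],
)

```text
time: 8.7
tcp_pos: [0.6309, 0.1503, 0.1342]
tool_rot: [0.001, 0.071, 0.997, 0.0]
ft_force: [-0.5, -0.0, 1.1]
grip_width: 0.0255
gripper_force: 48.4
```

Force changed from -3 to +1 N, so it is on the bench. Release and rise.

>>> carry_out(
  moves=[
    {"translation": [0,0,0],"twist": [0,0,0],"grip": 2.8},
    {"translation": [0,0,0],"twist": [0,0,0],"grip": 3.5},
    {"translation": [0,0,0],"twist": [0,0,0],"grip": 4.5},
    {"translation": [0,0,0],"twist": [0,0,0],"grip": 5},
    {"translation": [0,0,0],"twist": [0,0,0],"grip": 5},
    {"translation": [0,0,-1],"twist": [0,0,0],"grip": 5},
    {"translation": [0,0,-2],"twist": [0,0,0],"grip": 5},
    {"translation": [0,0,-2.5],"twist": [0,0,0],"grip": 5},
    {"translation": [0,0,-2.5],"twist": [0,0,0],"grip": 5},
    {"translation": [0,0,-1],"twist": [0,0,0],"grip": 5},
    {"translation": [0,0,0],"twist": [0,0,0],"grip": 5},
  ],
)

```text
time: 9.8
tcp_pos: [0.6312, 0.1504, 0.2256]
tool_rot: [0.002, 0.071, 0.997, 0.001]
ft_force: [0.8, 0.9, -0.2]
grip_width: 0.0496
gripper_force: 0.0
```

Run:
```python
from h import *
togo([.4695,.219,.20],YAW)
s=snap("side","pics/s3.png"); 
cv2.imwrite("pics/s3c.png",cv2.resize(s[120:340,170:350],None,fx=2.5,fy=2.5,interpolation=cv2.INTER_CUBIC))
```

```text
now [0.6312 0.1504 0.2256] yawy 1.428 tilt [0.0039 0.0008] twist 0.0002 shift cm [16.99  4.48  2.51] axes [[-0.99, 0.143], [0.143, 0.99]]
```

View pics/s3c.png

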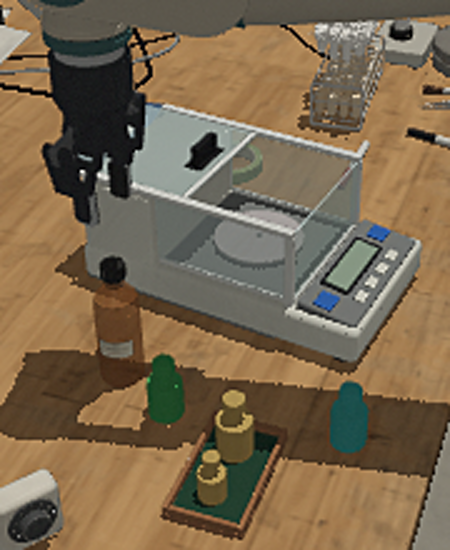

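>>> carry_out(
  moves=[
    {"translation": [1.3,0.3,0],"twist": [0,0,0],"grip": 4.2},
    {"translation": [2.2,0.6,0],"twist": [0,0,0],"grip": 4.2},
    {"translation": [2.5,0.7,0],"twist": [0,0,0],"grip": 4.2},
    {"translation": [2.5,0.7,0],"twist": [0,0,0],"grip": 4.2},
    {"translation": [2.5,0.7,0],"twist": [0,0,0],"grip": 4.2},
    {"translation": [2.5,0.7,0.5],"twist": [0,0,0],"grip": 4.2},
    {"translation": [2.2,0.5,1.5],"twist": [0,0,0],"grip": 4.2},
    {"translation": [1.3,0.3,2.5],"twist": [0,0,0],"grip": 4.2},
    {"translation": [0,0,2.5],"twist": [0,0,0],"grip": 4.2},
    {"translation": [0,0,2],"twist": [0,0,0],"grip": 4.2},
    {"translation": [0,0,1],"twist": [0,0,0],"grip": 4.2},
    {"translation": [0,0,0],"twist": [0,0,0],"grip": 4.2},
    {"translation": [0,0,0],"twist": [0,0,0],"grip": 4.2},
  ],
)

```text
time: 11.15
tcp_pos: [0.4689, 0.219, 0.1236]
tool_rot: [0.0, 0.071, 0.997, 0.0]
ft_force: [-0.3, -0.4, 0.5]
grip_width: 0.0421
gripper_force: 0.0
```

Run:
```python
from h import *
togo([.4695,.219,.066],YAW)
s=cv2.imread("pics/s3.png")
print("pan side",onz("side",273.6,214.4,.068))
# knob in undisturbed s3 view, low-right
for b in [(214,238),(303,238),(258,208),(258,265)]: print(onz("side",170+b[0]/2.5,120+b[1]/2.5,.068))
im=snap("top","pics/t4.png")
cv2.imwrite("pics/t4c.png",cv2.resize(im[150:310,180:350],None,fx=3.5,fy=3.5,interpolation=cv2.INTER_CUBIC))
```

```text
now [0.4689 0.219  0.1236] yawy 1.4278 tilt [0.0001 0.0001] twist 0.0 shift cm [-0.06  0.    5.76] axes [[-0.99, 0.143], [0.143, 0.99]]
pan side [ 0.54280874 -0.05728913  0.068     ]
[ 0.59243541 -0.03534522  0.068     ]
[ 0.49146597 -0.07091986  0.068     ]
[ 0.56471708 -0.11469245  0.068     ]
[ 0.52406623 -0.00156258  0.068     ]
```

View pics/t4c.png

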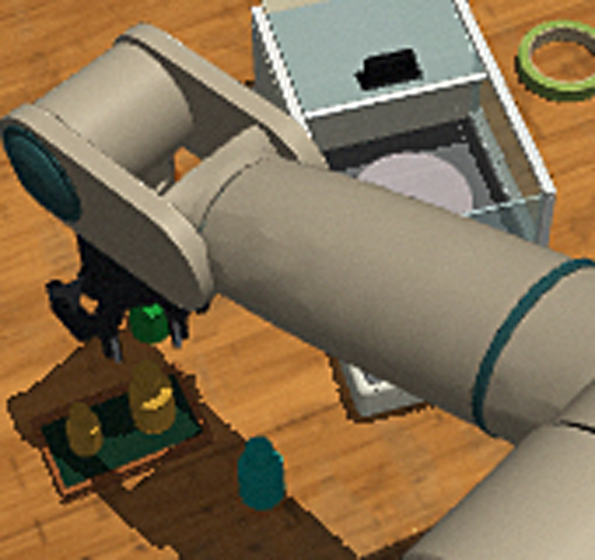

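The gripper is above the large weight and the pan is empty. I'll descend around the knob.

>>> carry_out(
  moves=[
    {"translation": [-0.1,0,1.3],"twist": [0,0,0],"grip": 4.2},
    {"translation": [0,0,1.5],"twist": [0,0,0],"grip": 4.2},
    {"translation": [0,0,1.5],"twist": [0,0,0],"grip": 4.2},
    {"translation": [0,0,1],"twist": [0,0,0],"grip": 4.2},
    {"translation": [0,0,0.4],"twist": [0,0,0],"grip": 4.2},
    {"translation": [0,0,0],"twist": [0,0,0],"grip": 4.2},
    {"translation": [0,0,0],"twist": [0,0,0],"grip": 4.2},
  ],
)

```text
time: 11.9
tcp_pos: [0.4701, 0.219, 0.0669]
tool_rot: [0.001, 0.071, 0.997, 0.0]
ft_force: [0.3, 0.4, 0.6]
grip_width: 0.0418
gripper_force: 0.0
```

Run:
```python
from h import *
togo([.4695,.219,.066],YAW)
im=snap("side","pics/s5.png")
cv2.imwrite("pics/s5c.png",cv2.resize(im[210:340,200:340],None,fx=4,fy=4,interpolation=cv2.INTER_CUBIC))
```

```text
now [0.4701 0.219  0.0669] yawy 1.4279 tilt [0.0011 0.0005] twist 0.0001 shift cm [ 0.06 -0.01  0.09] axes [[-0.99, 0.143], [0.143, 0.99]]
```

View pics/s5c.png

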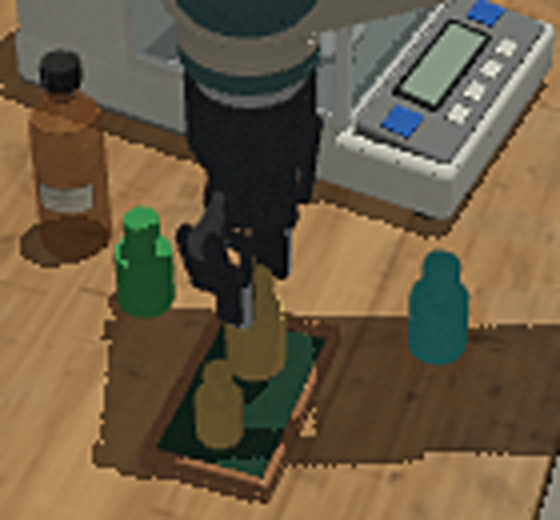

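The fingers are either side of the knob (crop (260,280)) and clear of the small weight. I'll close and lift.

>>> carry_out(
  moves=[
    {"translation": [0,0,0],"twist": [0,0,0],"grip": 3},
    {"translation": [0,0,0],"twist": [0,0,0],"grip": 2.4},
    {"translation": [0,0,0],"twist": [0,0,0],"grip": 2},
    {"translation": [0,0,0],"twist": [0,0,0],"grip": 1.6},
    {"translation": [0,0,0],"twist": [0,0,0],"grip": 1.6},
    {"translation": [0,0,0],"twist": [0,0,0],"grip": 1.6},
    {"translation": [0,0,0],"twist": [0,0,0],"grip": 1.6},
  ],
  newtons=60,
)

```text
time: 12.65
tcp_pos: [0.4703, 0.2195, 0.0672]
tool_rot: [0.001, 0.071, 0.997, 0.001]
ft_force: [0.6, 3.8, 5.3]
grip_width: 0.0216
gripper_force: 58.7
```

>>> carry_out(
  moves=[
    {"translation": [0,0,-0.5],"twist": [0,0,0],"grip": 1.6},
    {"translation": [0,0,-1],"twist": [0,0,0],"grip": 1.6},
    {"translation": [0,0,-1.8],"twist": [0,0,0],"grip": 1.6},
    {"translation": [0,0,-2.2],"twist": [0,0,0],"grip": 1.6},
    {"translation": [0,0,-2.2],"twist": [0,0,0],"grip": 1.6},
    {"translation": [0,0,-2.2],"twist": [0,0,0],"grip": 1.6},
    {"translation": [0,0,-2.2],"twist": [0,0,0],"grip": 1.6},
    {"translation": [0,0,-2.2],"twist": [0,0,0],"grip": 1.6},
    {"translation": [0,0,-2.2],"twist": [0,0,0],"grip": 1.6},
    {"translation": [0,0,-1.2],"twist": [0,0,0],"grip": 1.6},
    {"translation": [0,0,-0.6],"twist": [0,0,0],"grip": 1.6},
    {"translation": [0,0,0],"twist": [0,0,0],"grip": 1.6},
    {"translation": [0,0,0],"twist": [0,0,0],"grip": 1.6},
  ],
)

```text
time: 13.95
tcp_pos: [0.4693, 0.2187, 0.2479]
tool_rot: [-0.001, 0.071, 0.997, -0.0]
ft_force: [0.4, 1.3, -5.4]
grip_width: 0.0219
gripper_force: 59.2
```

Run:
```python
from h import *
togo([.542,-.0605,.25],YAW)
im=snap("side","pics/s6.png")
x0,y0=190,130
c=cv2.cvtColor(im,cv2.COLOR_BGR2HSV); m=cv2.inRange(c,(18,110,50),(32,255,255))[120:345,225:320]
n,l,st,ce=cv2.connectedComponentsWithStats(m)
for i in np.argsort(-st[1:,4])[:4]+1: print(st[i]+[225,120,0,0,0],ce[i]+[225,120])
P=manip.observe()["tcp_pos"]
for dz in (0.009,-.007,-.02,-.063): print(dz,proj("side",P+[0,0,dz]))
```

```text
now [0.4693 0.2187 0.2479] yawy 1.4279 tilt [-0.0021 -0.0008] twist 0.0001 shift cm [-11.17 -26.6   -0.2 ] axes [[-0.99, 0.143], [0.143, 0.99]]
[255 216  17  33 342] [263.34795322 235.73976608]
[249 300  12  22 223] [254.38116592 311.33183857]
[228 270   2   6   6] [228.16666667 272.5       ]
[236 261   2   1   2] [236.5 261. ]
0.009 [262.42967508 218.03744585]
-0.007 [262.56362122 223.91492878]
-0.02 [262.67056173 228.6074192 ]
-0.063 [263.01271919 243.62110038]
```

>>> carry_out(
  moves=[
    {"translation": [-0.4,-0.8,0],"twist": [0,0,0],"grip": 1.6},
    {"translation": [-0.7,-1.6,0],"twist": [0,0,0],"grip": 1.6},
    {"translation": [-0.9,-2.2,0],"twist": [0,0,0],"grip": 1.6},
    {"translation": [-0.9,-2.2,0],"twist": [0,0,0],"grip": 1.6},
    {"translation": [-0.9,-2.2,0],"twist": [0,0,0],"grip": 1.6},
    {"translation": [-0.9,-2.2,0],"twist": [0,0,0],"grip": 1.6},
    {"translation": [-0.9,-2.2,0],"twist": [0,0,0],"grip": 1.6},
    {"translation": [-0.9,-2.2,0],"twist": [0,0,0],"grip": 1.6},
    {"translation": [-0.9,-2.2,0],"twist": [0,0,0],"grip": 1.6},
    {"translation": [-0.9,-2.2,0],"twist": [0,0,0],"grip": 1.6},
    {"translation": [-0.9,-2.2,0],"twist": [0,0,0],"grip": 1.6},
    {"translation": [-0.9,-2,0],"twist": [0,0,0],"grip": 1.6},
    {"translation": [-0.7,-1.6,0],"twist": [0,0,0],"grip": 1.6},
    {"translation": [-0.4,-0.8,0],"twist": [0,0,0],"grip": 1.6},
    {"translation": [0,0,0],"twist": [0,0,0],"grip": 1.6},
    {"translation": [0,0,0],"twist": [0,0,0],"grip": 1.6},
    {"translation": [0,0,0],"twist": [0,0,0],"grip": 1.6},
  ],
)

```text
time: 15.7
tcp_pos: [0.5426, -0.0595, 0.2493]
tool_rot: [-0.0, 0.071, 0.997, 0.0]
ft_force: [-0.7, -0.3, -4.7]
grip_width: 0.0221
gripper_force: 59.2
```

Run:
```python
from h import *
togo([.542,-.0605,.1295],YAW)
```

```text
now [ 0.5426 -0.0595  0.2493] yawy 1.4291 tilt [-0.      0.0004] twist 0.0013 shift cm [ 0.04 -0.11 11.98] axes [[-0.99, 0.143], [0.143, 0.99]]
```

>>> carry_out(
  moves=[
    {"translation": [0,-0.1,1],"twist": [0,0,0],"grip": 1.6},
    {"translation": [0,0,1.6],"twist": [0,0,0],"grip": 1.6},
    {"translation": [0,0,1.6],"twist": [0,0,0],"grip": 1.6},
    {"translation": [0,0,1.6],"twist": [0,0,0],"grip": 1.6},
    {"translation": [0,0,1.6],"twist": [0,0,0],"grip": 1.6},
    {"translation": [0,0,1.4],"twist": [0,0,0],"grip": 1.6},
    {"translation": [0,0,1],"twist": [0,0,0],"grip": 1.6},
    {"translation": [0,0,0.8],"twist": [0,0,0],"grip": 1.6},
    {"translation": [0,0,0.4],"twist": [0,0,0],"grip": 1.6},
    {"translation": [0,0,0.3],"twist": [0,0,0],"grip": 1.6},
    {"translation": [0,0,0],"twist": [0,0,0],"grip": 1.6},
    {"translation": [0,0,0],"twist": [0,0,0],"grip": 1.6},
  ],
)

```text
time: 16.9
tcp_pos: [0.5428, -0.0614, 0.1368]
tool_rot: [0.0, 0.071, 0.997, 0.0]
ft_force: [-0.3, 0.0, -4.8]
grip_width: 0.0217
gripper_force: 59.3
```

>>> carry_out(
  moves=[
    {"translation": [0,0,0.2],"twist": [0,0,0],"grip": 1.6},
    {"translation": [0,0,0.2],"twist": [0,0,0],"grip": 1.6},
    {"translation": [0,0,0.1],"twist": [0,0,0],"grip": 1.6},
    {"translation": [0,0,0.1],"twist": [0,0,0],"grip": 1.6},
    {"translation": [0,0,0.1],"twist": [0,0,0],"grip": 1.6},
    {"translation": [0,0,0],"twist": [0,0,0],"grip": 1.6},
    {"translation": [0,0,0],"twist": [0,0,0],"grip": 1.6},
  ],
)

```text
time: 17.6
tcp_pos: [0.5426, -0.0613, 0.1294]
tool_rot: [0.0, 0.071, 0.997, 0.0]
ft_force: [0.4, -0.6, -5.5]
grip_width: 0.0216
gripper_force: 59.5
```

>>> carry_out(
  moves=[
    {"translation": [0,0,0.1],"twist": [0,0,0],"grip": 1.6},
    {"translation": [0,0,0],"twist": [0,0,0],"grip": 1.6},
    {"translation": [0,0,0],"twist": [0,0,0],"grip": 1.6},
  ],
)

```text
time: 17.9
tcp_pos: [0.543, -0.0614, 0.1293]
tool_rot: [0.001, 0.071, 0.997, -0.0]
ft_force: [-1.0, 0.9, 4.3]
grip_width: 0.0219
gripper_force: 59.9
```

The pan is carrying the weight. Release and rise.

>>> carry_out(
  moves=[
    {"translation": [0,0,0],"twist": [0,0,0],"grip": 2.6},
    {"translation": [0,0,0],"twist": [0,0,0],"grip": 3.4},
    {"translation": [0,0,0],"twist": [0,0,0],"grip": 4.2},
    {"translation": [0,0,0],"twist": [0,0,0],"grip": 4.2},
    {"translation": [0,0,0],"twist": [0,0,0],"grip": 4.2},
    {"translation": [0,0,-1],"twist": [0,0,0],"grip": 4.2},
    {"translation": [0,0,-2],"twist": [0,0,0],"grip": 4.2},
    {"translation": [0,0,-2.5],"twist": [0,0,0],"grip": 4.2},
    {"translation": [0,0,-2.5],"twist": [0,0,0],"grip": 4.2},
    {"translation": [0,0,-2.5],"twist": [0,0,0],"grip": 4.2},
    {"translation": [0,0,-1],"twist": [0,0,0],"grip": 4.2},
    {"translation": [0,0,0],"twist": [0,0,0],"grip": 4.2},
    {"translation": [0,0,0],"twist": [0,0,0],"grip": 4.2},
  ],
)

```text
time: 19.2
tcp_pos: [0.5423, -0.0613, 0.2422]
tool_rot: [-0.001, 0.071, 0.997, 0.0]
ft_force: [-0.4, -0.7, -0.1]
grip_width: 0.0421
gripper_force: 0.0
```

Run:
```python
from h import *
im=snap("side","pics/s7.png"); it=snap("top","pics/t7.png")
a=cv2.resize(im[120:260,190:340],None,fx=4,fy=4,interpolation=cv2.INTER_CUBIC)
cv2.imwrite("pics/s7c.png",a)
y=-.143; u=np.array([np.cos(y),np.sin(y),0]); C=np.array([.542,-.061,0])
H=C+u*.077; H[2]=.172
togo([H[0],H[1],.240],YAW-np.pi/2)
togo([H[0],H[1],.240],YAW+np.pi/2)
print(manip.observe()["joints"].round(2))
for n in("side","top"): print(n,proj(n,H),proj(n,[*C[:2],.068]),proj(n,[*C[:2],.132]))
```

```text
now [ 0.542  -0.0612  0.2415] yawy 1.4281 tilt [-0.0028  0.0006] twist 1.5711 shift cm [0.02 7.69 0.13] axes [[0.143, 0.99], [0.99, -0.143]]
now [ 0.542  -0.0612  0.2415] yawy 1.4281 tilt [-0.0028  0.0006] twist -1.5705 shift cm [-0.02 -7.69  0.13] axes [[-0.143, -0.99], [-0.99, 0.143]]
[-0.18  0.11  1.34  0.    1.69 -1.61]
side [251.10992832 177.96818857] [274.2662939 213.7883364] [274.20701977 195.88933525]
top [290.63083163 167.57564036] [297.40078908 207.2706667 ] [298.0393328  194.41715389]
```

View pics/s7c.png

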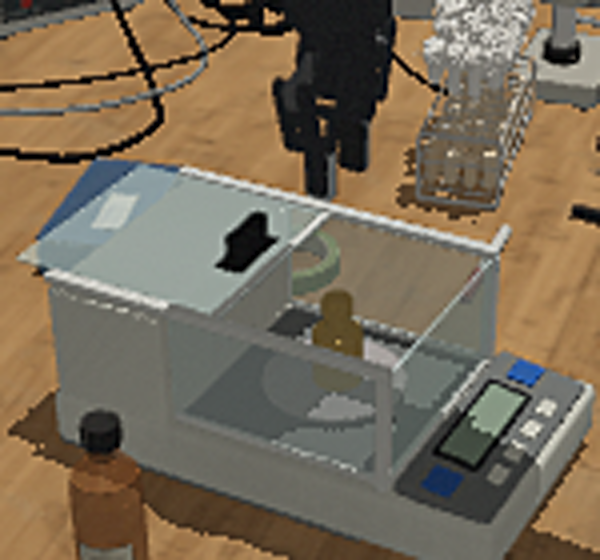

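The weight stands on the pan (base crop (338,380), midway between the pan edges at 262 and 410). I'll turn the tool 90° and go over the handle.

>>> carry_out(
  moves=[
    {"translation": [0,0,0],"twist": [0,0,0.131],"grip": 4.2},
    {"translation": [0,0,0],"twist": [0,0,0.131],"grip": 4.2},
    {"translation": [0,0,0],"twist": [0,0,0.131],"grip": 4.2},
    {"translation": [0,0,0],"twist": [0,0,0.131],"grip": 4.2},
    {"translation": [0,0,0],"twist": [0,0,0.131],"grip": 4.2},
    {"translation": [0,0,0],"twist": [0,0,0.131],"grip": 4.2},
    {"translation": [0,0,0],"twist": [0,0,0.131],"grip": 4.2},
    {"translation": [0,0,0],"twist": [0,0,0.131],"grip": 4.2},
    {"translation": [0,0,0],"twist": [0,0,0.131],"grip": 4.2},
    {"translation": [0,0,0],"twist": [0,0,0.131],"grip": 4.2},
    {"translation": [0,0,0],"twist": [0,0,0.131],"grip": 4.2},
    {"translation": [0,0,0],"twist": [0,0,0.13],"grip": 4.2},
    {"translation": [0,1.7,0],"twist": [0,0,0],"grip": 4.2},
    {"translation": [0,2,0],"twist": [0,0,0],"grip": 4.2},
    {"translation": [0,2,0],"twist": [0,0,0],"grip": 4.2},
    {"translation": [0,2,0],"twist": [0,0,0],"grip": 4.2},
    {"translation": [0,0,0],"twist": [0,0,0],"grip": 4.2},
    {"translation": [0,0,0],"twist": [0,0,0],"grip": 4.2},
    {"translation": [0,0,0],"twist": [0,0,0],"grip": 4.2},
  ],
)

```text
time: 21.2
tcp_pos: [0.6181, -0.0722, 0.2428]
tool_rot: [-0.0, 0.756, 0.655, -0.0]
ft_force: [-0.5, -0.2, 0.1]
grip_width: 0.0418
gripper_force: 0.0
```

Run:
```python
from h import *
y=-.143; u=np.array([np.cos(y),np.sin(y),0]); C=np.array([.542,-.061,0])
H=C+u*.077
togo([H[0],H[1],.171],YAW-np.pi/2)
```

```text
now [ 0.6181 -0.0722  0.2428] yawy -0.1429 tilt [-0.001   0.0003] twist 0.0001 shift cm [0.02 0.01 7.18] axes [[0.143, 0.99], [0.99, -0.143]]
```

>>> carry_out(
  moves=[
    {"translation": [0,0,1.5],"twist": [0,0,0],"grip": 4.2},
    {"translation": [0,0,1.8],"twist": [0,0,0],"grip": 4.2},
    {"translation": [0,0,1.8],"twist": [0,0,0],"grip": 4.2},
    {"translation": [0,0,1.2],"twist": [0,0,0],"grip": 4.2},
    {"translation": [0,0,0.6],"twist": [0,0,0],"grip": 4.2},
    {"translation": [0,0,0.2],"twist": [0,0,0],"grip": 4.2},
    {"translation": [0,0,0],"twist": [0,0,0],"grip": 4.2},
    {"translation": [0,0,0],"twist": [0,0,0],"grip": 4.2},
  ],
)

```text
time: 22.0
tcp_pos: [0.6191, -0.0724, 0.1733]
tool_rot: [0.001, 0.756, 0.655, 0.001]
ft_force: [0.3, -0.2, -0.3]
grip_width: 0.042
gripper_force: 0.0
```

>>> carry_out(
  moves=[
    {"translation": [0,0,0],"twist": [0,0,0],"grip": 3},
    {"translation": [0,0,0],"twist": [0,0,0],"grip": 2},
    {"translation": [0,0,0],"twist": [0,0,0],"grip": 1.4},
    {"translation": [0,0,0],"twist": [0,0,0],"grip": 0.8},
    {"translation": [0,0,0],"twist": [0,0,0],"grip": 0.5},
    {"translation": [0,0,0],"twist": [0,0,0],"grip": 0.5},
    {"translation": [0,0,0],"twist": [0,0,0],"grip": 0.5},
    {"translation": [0,0,0],"twist": [0,0,0],"grip": 0.5},
  ],
  newtons=20,
)

```text
time: 22.8
tcp_pos: [0.6188, -0.0723, 0.1726]
tool_rot: [0.0, 0.756, 0.655, 0.0]
ft_force: [-0.5, 0.3, 2.1]
grip_width: 0.0106
gripper_force: 21.9
```

Pinched on the 11 mm handle. I'll slide it 13 cm toward the front, then creep.

>>> carry_out(
  moves=[
    {"translation": [0,-0.4,0],"twist": [0,0,0],"grip": 0.5},
    {"translation": [0,-0.8,0],"twist": [0,0,0],"grip": 0.5},
    {"translation": [0,-1,0],"twist": [0,0,0],"grip": 0.5},
    {"translation": [0,-1,0],"twist": [0,0,0],"grip": 0.5},
    {"translation": [0,-1,0],"twist": [0,0,0],"grip": 0.5},
    {"translation": [0,-1,0],"twist": [0,0,0],"grip": 0.5},
    {"translation": [0,-1,0],"twist": [0,0,0],"grip": 0.5},
    {"translation": [0,-1,0],"twist": [0,0,0],"grip": 0.5},
    {"translation": [0,-1,0],"twist": [0,0,0],"grip": 0.5},
    {"translation": [0,-1,0],"twist": [0,0,0],"grip": 0.5},
    {"translation": [0,-1,0],"twist": [0,0,0],"grip": 0.5},
    {"translation": [0,-1,0],"twist": [0,0,0],"grip": 0.5},
    {"translation": [0,-0.8,0],"twist": [0,0,0],"grip": 0.5},
    {"translation": [0,-0.5,0],"twist": [0,0,0],"grip": 0.5},
    {"translation": [0,-0.4,0],"twist": [0,0,0],"grip": 0.5},
    {"translation": [0,0,0],"twist": [0,0,0],"grip": 0.5},
    {"translation": [0,0,0],"twist": [0,0,0],"grip": 0.5},
    {"translation": [0,0,0],"twist": [0,0,0],"grip": 0.5},
  ],
)

```text
time: 24.6
tcp_pos: [0.491, -0.0538, 0.1725]
tool_rot: [-0.0, 0.756, 0.655, -0.0]
ft_force: [-1.0, 1.4, 5.3]
grip_width: 0.0106
gripper_force: 22.4
```

>>> carry_out(
  moves=[
    {"translation": [0,-0.2,0],"twist": [0,0,0],"grip": 0.5},
    {"translation": [0,-0.2,0],"twist": [0,0,0],"grip": 0.5},
    {"translation": [0,0,0],"twist": [0,0,0],"grip": 0.5},
    {"translation": [0,0,0],"twist": [0,0,0],"grip": 0.5},
  ],
)

```text
time: 25.0
tcp_pos: [0.4872, -0.0532, 0.1725]
tool_rot: [-0.0, 0.756, 0.655, 0.0]
ft_force: [-0.6, 1.9, 6.0]
grip_width: 0.0109
gripper_force: 22.4
```

>>> carry_out(
  moves=[
    {"translation": [0,-0.2,0],"twist": [0,0,0],"grip": 0.5},
    {"translation": [0,0,0],"twist": [0,0,0],"grip": 0.5},
    {"translation": [0,0,0],"twist": [0,0,0],"grip": 0.5},
  ],
)

```text
time: 25.3
tcp_pos: [0.4852, -0.053, 0.1725]
tool_rot: [-0.0, 0.756, 0.655, 0.0]
ft_force: [-0.5, 1.7, 6.2]
grip_width: 0.0104
gripper_force: 22.3
```

>>> carry_out(
  moves=[
    {"translation": [0,-0.2,0],"twist": [0,0,0],"grip": 0.5},
    {"translation": [0,0,0],"twist": [0,0,0],"grip": 0.5},
    {"translation": [0,0,0],"twist": [0,0,0],"grip": 0.5},
  ],
)

```text
time: 25.6
tcp_pos: [0.4839, -0.0528, 0.1725]
tool_rot: [0.001, 0.756, 0.655, 0.001]
ft_force: [4.9, 1.6, 3.1]
grip_width: 0.0107
gripper_force: 22.1
```

>>> carry_out(
  moves=[
    {"translation": [0,-0.1,0],"twist": [0,0,0],"grip": 0.5},
    {"translation": [0,0,0],"twist": [0,0,0],"grip": 0.5},
    {"translation": [0,0,0],"twist": [0,0,0],"grip": 0.5},
  ],
)

```text
time: 25.9
tcp_pos: [0.4838, -0.0528, 0.1725]
tool_rot: [0.002, 0.756, 0.655, 0.002]
ft_force: [10.8, 1.3, 0.2]
grip_width: 0.0102
gripper_force: 21.7
```

Run:
```python
from h import *
togo([.4806,-.052,.171])
im=snap("side","pics/s8.png")
cv2.imwrite("pics/s8c.png",cv2.resize(im[120:260,190:340],None,fx=4,fy=4,interpolation=cv2.INTER_CUBIC))
```

```text
now [ 0.4838 -0.0528  0.1725] yawy -0.1429 tilt [ 0.0046 -0.0002] twist 0 shift cm [ 0.03 -0.33  0.15] axes [[0.142, 0.99], [0.99, -0.142]]
```

It is against a firm stop after 136 mm of travel, which fits the door being shut. Ease off the push slightly, release and rise.

>>> carry_out(
  moves=[
    {"translation": [0,0.1,0],"twist": [0,0,0],"grip": 0.5},
    {"translation": [0,0,0],"twist": [0,0,0],"grip": 1.5},
    {"translation": [0,0,0],"twist": [0,0,0],"grip": 2.5},
    {"translation": [0,0,0],"twist": [0,0,0],"grip": 4},
    {"translation": [0,0,0],"twist": [0,0,0],"grip": 4},
    {"translation": [0,0,0],"twist": [0,0,0],"grip": 4},
    {"translation": [0,0,-1],"twist": [0,0,0],"grip": 4},
    {"translation": [0,0,-2],"twist": [0,0,0],"grip": 4},
    {"translation": [0,0,-3],"twist": [0,0,0],"grip": 4},
    {"translation": [0,0,-3],"twist": [0,0,0],"grip": 4},
    {"translation": [0,0,-3],"twist": [0,0,0],"grip": 4},
    {"translation": [0,0,-2],"twist": [0,0,0],"grip": 4},
    {"translation": [0,0,0],"twist": [0,0,0],"grip": 4},
    {"translation": [0,0,0],"twist": [0,0,0],"grip": 4},
  ],
)

```text
time: 27.35
tcp_pos: [0.4831, -0.0528, 0.3124]
tool_rot: [0.0, 0.756, 0.655, 0.0]
ft_force: [-0.1, -0.9, 0.1]
grip_width: 0.0396
gripper_force: 0.0
```

Run:
```python
from h import *
im=snap("side","pics/s9.png")
cv2.imwrite("pics/s9c.png",cv2.resize(im[120:340,170:350],None,fx=2.7,fy=2.7,interpolation=cv2.INTER_CUBIC))
```

```text
(no output)
```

View pics/s9c.png

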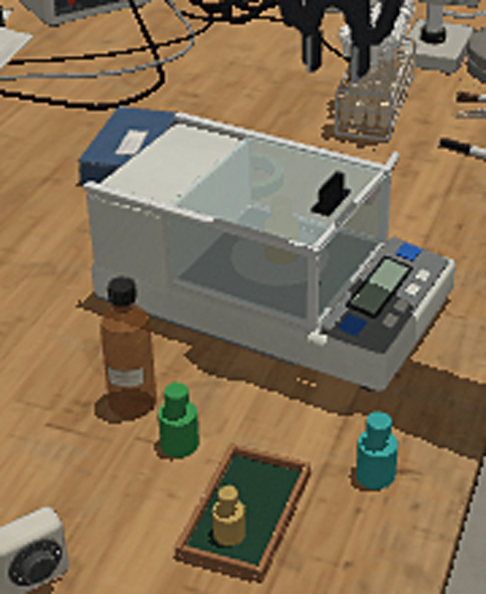

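The glass top is shut with its handle at the front (crop (331,192)). The weight is on the pan, the bottle stands upright, and the gripper is clear, so I'll hand in.

```bash
python3 -c "
from station import manip
print(manip.job_done())"
```

```text
the job is handed in; nothing more can be done
None
```

I handed the job in at about 27 s of the 64 s allowed, with no verdict returned: the amber bottle stands upright on the bench, the 500 g weight is on the middle of the pan, and the glass top is shut against its stop.

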